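# Lay out the stripped robot vacuum's modules on their kitting boards

## Task

Lay out the four modules taken from the robot vacuum for inspection: put the battery pack, the drive wheel, the filter cassette and the gear motor each on the white board that bears its own shape and colour, right side up, centred in the painted outline and square with it. Set each one down gently rather than dropping it, and leave the little oil bottle and the screw pot standing where they are.

Things in the scene. Friction and masses are not known exactly. Their poses are not given: they have to be found in the camera images.
- battery: Loose battery pack: two light green bricks side by side with white labels on top, a grey strip between; 46 mm (its x) by 64 mm (its y), 38 mm high, up to 0.35 kg. Origin at the centre of its underside, z up. Either way round is the same.
- wheel: Loose drive wheel lying flat: black ribbed tyre, orange hub on its upper face; 54 mm diameter, 30 mm high (axle stub 2.5 mm more). Origin at the centre of its underside, z up along the axle.
- filter: Loose filter cassette: blue frame, white pleats on top; 28 mm (its x) by 80 mm (its y), 30 mm high. Origin at the centre of its underside, z up. Either way round is the same.
- motor: Loose gear motor: square yellow gearbox 44 by 44 mm (its x and y), 30 mm high, with an upright steel motor can 26 mm in diameter on top, to 52 mm (a thin brass shaft to 56 mm). Origin at the centre of its underside, z up. Any quarter turn is the same.
- battery_board: Fixed white board, 90 mm (its x) by 110 mm (its y), 4 mm thick, lying on the bench; origin at the centre of its underside, z up. On it is painted, centred, a black outline line 62 mm (x) by 80 mm (y) inside, with a green patch 46 by 64 mm in its middle: the place for the battery pack, long side along the board's y.
- wheel_board: Fixed white board, 90 mm (its x) by 110 mm (its y), 4 mm thick, lying on the bench; origin at the centre of its underside, z up. On it is painted, centred, a black circle line 70 mm in diameter inside, with a black disc and an orange middle in it: the place for the drive wheel.
- filter_board: Fixed white board, 90 mm (its x) by 110 mm (its y), 4 mm thick, lying on the bench; origin at the centre of its underside, z up. On it is painted, centred, a black outline line 44 mm (x) by 96 mm (y) inside, with a blue patch 28 by 80 mm in its middle: the place for the filter cassette, long side along the board's y.
- motor_board: Fixed white board, 90 mm (its x) by 110 mm (its y), 4 mm thick, lying on the bench; origin at the centre of its underside, z up. On it is painted, centred, a black outline line 60 by 60 mm inside, with a yellow patch 44 by 44 mm in its middle: the place for the gear motor, gearbox down.
- oil_bottle: Small loose amber bottle with a black cap, 28 mm in diameter, 62 mm high, standing among the parts; to be left alone. Origin at the centre of its underside.
- screw_pot: Small loose white pot with a red lid, 29 mm in diameter, 38 mm high, standing among the parts; to be left alone. Origin at the centre of its underside.
There are look-alikes about, which are no part of the job. Of the things that look like the filter, take the one that is farthest to the robot's right at the start.

How it is judged (in metres and radians):
At the end, for the whole second after the job is handed in: Each of the four modules rests flat and upright (within 0.15 rad) on its own board, its centre within 14 mm of the board's centre, its sides within 0.3 rad of the outline's (battery and filter either way round, motor in any quarter turn, wheel in any turn), released and at rest (horizontal distance between battery and battery_board below 0.014 m and z of battery in the frame of battery_board below 0.009 m and angle between each of battery, wheel, filter, motor's own z axis and vertical below 0.15 rad and linear speed of each of battery, wheel, filter, motor below 0.02 m/s and angular speed of each of battery, wheel, filter, motor below 0.2 rad/s and angle between the x axis of battery and the x axis of battery_board, either way round below 0.3 rad and horizontal distance between wheel and wheel_board below 0.014 m and z of wheel in the frame of wheel_board below 0.009 m and horizontal distance between filter and filter_board below 0.014 m and z of filter in the frame of filter_board below 0.009 m and angle between the x axis of filter and the x axis of filter_board, either way round below 0.3 rad and horizontal distance between motor and motor_board below 0.014 m and z of motor in the frame of motor_board below 0.009 m and (angle between the x axis of motor and the x axis of motor_board, either way round below 0.3 rad or angle between the x axis of motor and the y axis of motor_board, either way round below 0.3 rad)); the robot touches nothing.
It fails at once if a part falls, dropped or thrown (faster than 0.5 m/s with the fingers off it: a drop of more than about 13 mm) ((linear speed of battery above 0.5 m/s and contact force between the fingers and battery below 0.05 N) or (linear speed of wheel above 0.5 m/s and contact force between the fingers and wheel below 0.05 N) or (linear speed of filter above 0.5 m/s and contact force between the fingers and filter below 0.05 N) or (linear speed of motor above 0.5 m/s and contact force between the fingers and motor below 0.05 N)).
It fails at once if the oil bottle or the screw pot is shifted by more than 20 mm or tipped (distance of any of oil_bottle, screw_pot from where it was at the start of the episode above 0.02 m or angle between any of oil_bottle, screw_pot's own z axis and vertical above 0.5 rad).
It also fails if it takes over 120 s, if anything falls off the work surface, if the arm or the gripper's body presses on something with over 40 N, if the wrist force passes 120 N, or if a joint passes its speed limit or range.

## Robot

A 6-joint arm with a two-finger parallel gripper is mounted at the origin on the work surface. World frame = base frame: x ahead of the robot, y to its left, z up, the work surface at z = 0. Lengths are in mm, angles in rad, forces in N, time in s.
With the tool pointing down it reaches from about 350 to 775 mm from the base axis. Payload 7.3 kg.
Tool frame: the origin (TCP) lies midway between the tips of the shut fingers; the grasp point (between the pads) lies 19 mm behind it; z points along the fingers, y is the line along which they close (so a half turn about z gives the same grasp; the last joint's range is limited). The gripper opens to 92 mm and grips with 3 to 60 N. Pads are 19 mm wide; open, the fingers measure 130 mm over their backs; the gripper's body (75 mm by 190 mm) begins 47 mm behind the grasp point.
Start: joints at [-1.281, 0.342, 1.524, -0, 1.275, -0.146], TCP at [221.646, -475.942, 194.641] pointing down, gripper open.
Joint ranges: [-2.53, 2.53], [-0.77, 2.02], [0.04, 2.7], [-1, 4.14], [0.28, 2.66], [-3.11, 3.11]. Speed limits (rad/s): [2.57, 2.57, 3.14, 3.14, 3.14, 3.14].

## Interface

Orientations are given as [roll, pitch, yaw] about the fixed x, y, z axes, in that order (R = Rz(yaw) Ry(pitch) Rx(roll)).
In Python, from plant import monitor, optics, workorder gives the robot as it stands. The module is installed in compiled form; this text tells all that it offers.
- The arm moves only by the tool servo_tool, never from a script. Its arguments are lists of equal length, an entry for each row: "linear": the shift along the tool's x, y, z as a fraction of full scale, a list of three; "spin": the turn about the tool's z as a fraction of full scale. In form: {"linear": [[dx, dy, dz], ...], "spin": [spin, ...]}. A call has exactly 8 rows; each row shifts and turns the commanded pose from where the row before left it, along the tool's axes as they then stand; what a row does not reach is not made up. Full scale, the value 1, is 200 mm for a shift and 90 degrees for a turn. A row lasts 1/8 s, in which the tool goes at most 62.5 mm and 10.7 degrees, less where a joint would pass 70% of its speed; a pose out of reach is approached as far as the arm can. A call with a number of a shift or a turn outside -1 to 1 is refused whole. A call with a gripper value outside its range is refused whole. "hand" is the opening, from -1 (shut) to 1 (fully open), set as the call begins (left out, the last holds). The fingers move at their own pace and stop on an object; the grip force is fixed at half the most. Time passes only in rows, so rows that do not move let the fingers close, or fill a call up. It gives the time, the measured TCP pose, the force, the opening and the grip force at its end, in the units of the state.
- monitor.get_obs(): the state, without advancing time (a new reading comes with each control period).
- optics.capture(name): name is "scene" or "top" or "wrist"; returns a dict with "frame" (400x640x3 uint8, blue, green, red), "K" (3x3 intrinsics, pixels), "world_to_cam" (4x4, takes a point from world to camera coordinates). Camera axes: x right, y down, z forward; pixel columns grow to the right and rows downward; lengths in mm; the calibration is good to about 2 mm. A picture is of the moment at which its call begins. There is no depth.
- workorder.close_job(): hands the job in; it is judged then, once.
The state is a dict: "time": time; "joint_positions": joint angles; "dq": joint speeds; "tau": joint torques, N m; "tool_pos": TCP position; "tcp_rot": TCP orientation; "contact_force": force on the tool from outside, world axes, zero at the start; "moment": the same for the moment, N m; "grip_width": finger opening in mm; "finger_force": force on a finger pad.
Only numpy, scipy, OpenCV 4.12 (cv2) and the standard library are available. Lean on these libraries where they do the work, as an engineer would, in place of code of your own. Each camera call takes 0.05 s, during which the arm holds its last target. There are 200 camera calls.

## Working session

There is one attempt and no reset: what is moved stays moved. The work goes in short steps, Python scripts to look and compute and a tool call to move; the robot and the scene stay as the last step left them, time stands still between calls to the robot, and variables do not carry over. Pictures are saved under pics/ and viewed, at most 14 in all, crops included, and the job is handed in when it is done.

Besides the shell and the picture viewer there is one more tool, called after ">>>" as name(argument=value, ...), one argument or row to a line, values as JSON. servo_tool: Moves the arm, as the interface text tells. Shift numbers are shares of 200 mm and turn numbers shares of 90 degrees, none past 1 either way. Its arguments: {"type":"object","properties":{"linear":{"type":"array","items":{"type":"array","items":{"type":"number","minimum":-1,"maximum":1}}},"spin":{"type":"array","items":{"type":"number","minimum":-1,"maximum":1}},"hand":{"type":"number"}},"required":["linear","spin"]}

```bash
mkdir -p pics; cat > h.py <<'E'
import numpy as np, cv2, json
from plant import monitor, optics, workorder
def cap(n,f):
    d=optics.capture(n); cv2.imwrite('pics/'+f+'.png',d['frame'])
    np.savez('pics/'+f+'.npz',K=d['K'],T=d['world_to_cam']); return d
def ray(f,u,v):
    d=np.load('pics/'+f+'.npz'); K,T=d['K'],d['T']; R,t=T[:3,:3],T[:3,3]
    return -R.T@t, R.T@np.linalg.inv(K)@np.array([u,v,1.])
def onz(f,u,v,z):
    c,r=ray(f,u,v); return (c+r*(z-c[2])/r[2])
def tri(*obs):
    A=np.zeros((3,3));b=np.zeros(3)
    for o in obs:
        c,r=ray(*o); r/=np.linalg.norm(r); P=np.eye(3)-np.outer(r,r); A+=P;b+=P@c
    return np.linalg.solve(A,b)
E
python3 - <<'E'
from h import *
for n in ['scene','top','wrist']:
    d=cap(n,n+'0'); print(n,d['K'].tolist(),np.round(d['world_to_cam'],3).tolist())
print(monitor.get_obs())
E
```

```text
scene [[374.9647458403585, 0.0, 313.1884231029411], [0.0, 374.9647458403585, 195.1607581359376], [0.0, 0.0, 1.0]] [[0.731, 0.682, -0.009, -351.993], [0.495, -0.54, -0.681, -194.855], [-0.469, 0.494, -0.732, 1111.391], [0.0, 0.0, 0.0, 1.0]]
top [[427.77164339775993, 0.0, 321.43824832892483], [0.0, 427.77164339775993, 197.3481894903028], [0.0, 0.0, 1.0]] [[-0.044, -0.999, -0.002, 13.028], [-0.97, 0.043, -0.239, 497.159], [0.239, -0.008, -0.971, 955.135], [0.0, 0.0, 0.0, 1.0]]
wrist [[283.1546018278378, 0.0, 323.3152941175213], [0.0, 283.1546018278378, 197.30161091766809], [0.0, 0.0, 1.0]] [[0.422, -0.907, -0.0, -524.937], [-0.864, -0.402, 0.303, -37.113], [-0.274, -0.127, -0.953, 391.037], [0.0, 0.0, 0.0, 1.0]]
{'time': 0.15, 'joint_positions': array([-1.28103326e+00,  3.42628204e-01,  1.52475657e+00, -9.76380351e-06,
        1.27538941e+00, -1.45981896e-01]), 'dq': array([ 0.00033564, -0.00204486, -0.00281118,  0.00144479,  0.00192982,
        0.00041779]), 'tau': array([ 1.30280303e-03, -4.31471658e+01, -2.44354248e+01,  7.17748096e-02,
        5.37833408e-02, -8.44166379e-05]), 'tool_pos': array([ 221.52819347, -475.61894835,  194.08493344]), 'tcp_rot': array([-3.14042233e+00, -1.62631907e-04,  4.35747716e-01]), 'contact_force': array([0.59819127, 0.27082945, 0.46329394]), 'moment': array([0.00117329, 0.00318307, 0.06221623]), 'finger_force': 0.0, 'grip_width': 92.18253089665755}
```

View pics/top0.png

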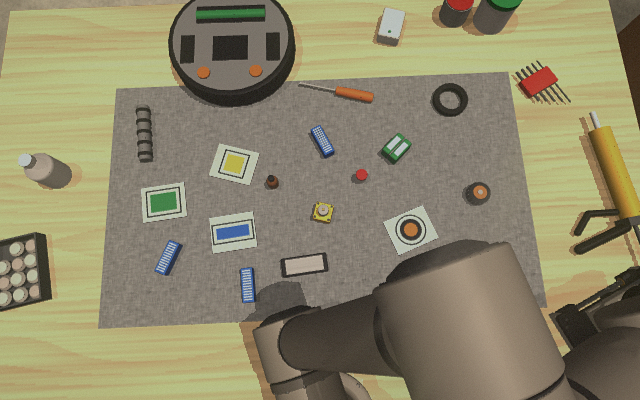

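View pics/scene0.png

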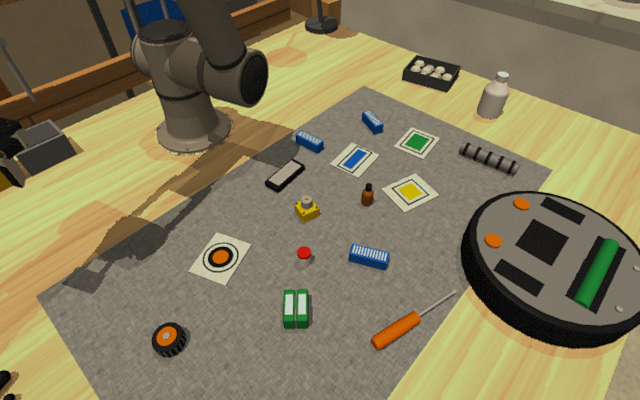

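The top view shows three filter-like blue cassettes, at (321,141), (168,257) and (247,285). Image right is −y, the robot's right, so the one at (321,141) (scene (369,256)) is the one meant. I'll confirm it in enlarged crops.

```bash
python3 - <<'E'
from h import *
def crop(f,x0,y0,x1,y1,s,o):
    i=cv2.imread(f'pics/{f}.png')[y0:y1,x0:x1]; i=cv2.resize(i,None,fx=s,fy=s,interpolation=cv2.INTER_CUBIC)
    for x in range((x0//20+1)*20,x1,20): cv2.putText(i,str(x),((x-x0)*s-8,8),0,.3,(0,255,255),1); cv2.line(i,((x-x0)*s,10),((x-x0)*s,16),(0,255,255),1)
    for y in range((y0//20+1)*20,y1,20): cv2.putText(i,str(y),(0,(y-y0)*s+3),0,.3,(0,255,255),1); cv2.line(i,(20,(y-y0)*s),(26,(y-y0)*s),(0,255,255),1)
    cv2.imwrite(f'pics/{o}.png',i)
crop('top0',300,120,500,260,4,'c1')
crop('top0',130,120,310,260,4,'c2')
crop('scene0',140,130,440,360,2,'c3')
E
```

```text
(no output)
```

View pics/c1.png

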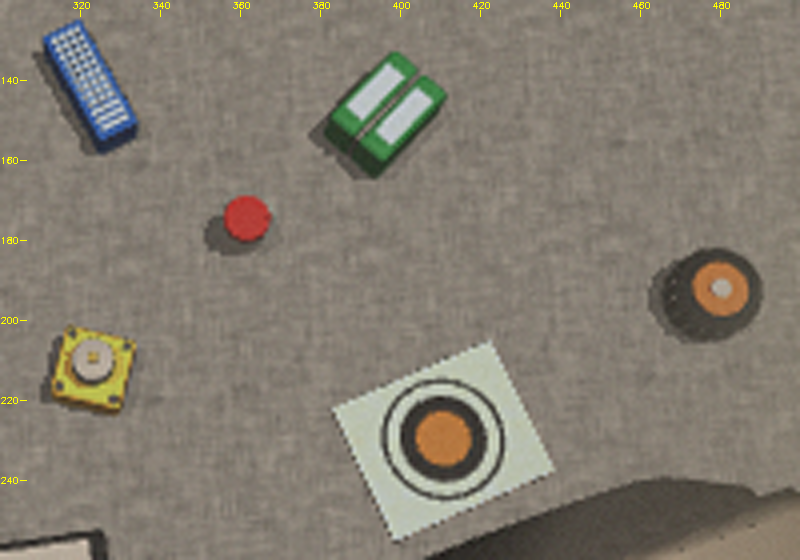

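View pics/c2.png

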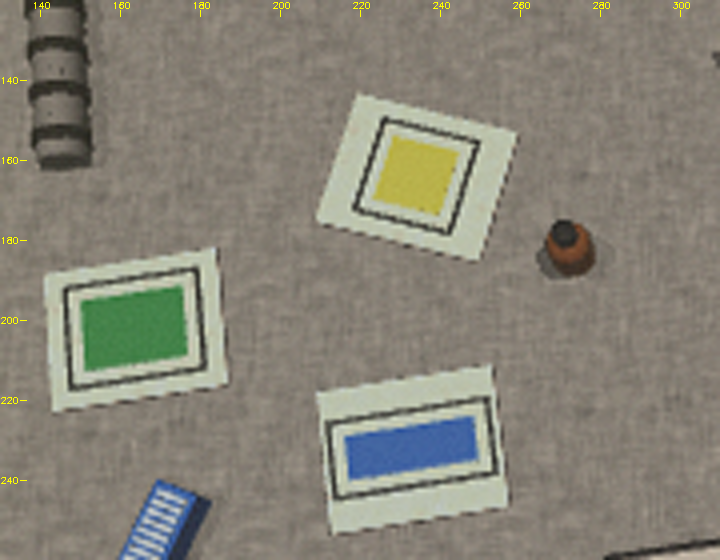

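View pics/c3.png

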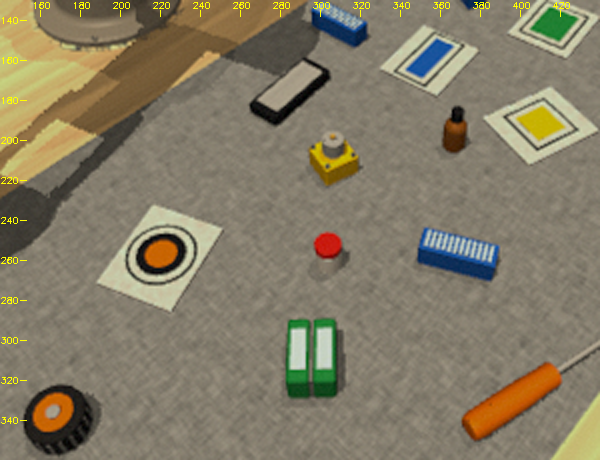

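```bash
cat > m.py <<'E'
from h import *
a=lambda x,y:('top0',300+x/4,120+y/4)
b=lambda x,y:('top0',130+x/4,120+y/4)
c=lambda x,y:('scene0',140+x/2,130+y/2)
r=lambda p:np.round(p,1).tolist()
P={'filter':(a(89,80),c(459,247)),'battery':(a(387,109),c(312,350)),'shaft':(a(93,357),c(334,137)),'axle':(a(721,288),c(52,411)),
'wb':(a(443,438),c(161,254)),'mb':(b(417,175),c(540,125)),'fb':(b(412,449),c(430,60)),'bb':(b(135,329),('scene0',417,142)),'pot':(a(247,218),c(328,245)),'cap':(b(564,233),c(458,112))}
for k,v in P.items(): print(k,r(tri(*v)))
def rect(n,f,z,cs):
    q=np.array([onz(*f(*p),z)[:2] for p in cs]); e=np.roll(q,-1,0)-q
    print(n,r(q.mean(0)),'len',r(np.linalg.norm(e,axis=1)),'dirdeg',r(np.degrees(np.arctan2(e[:,1],e[:,0]))%180))
rect('filter',a,30,[(43,38),(80,22),(136,122),(97,138)])
rect('battery',a,38,[(398,52),(447,97),(374,167),(325,125)])
rect('motor',a,30,[(68,328),(135,343),(118,402),(52,382)])
rect('wb',a,4,[(333,408),(490,342),(554,468),(396,540)])
rect('mb',b,4,[(360,95),(517,132),(478,260),(317,220)])
rect('bb',b,4,[(44,273),(214,248),(228,383),(53,411)])
rect('fb',b,4,[(317,392),(491,366),(508,505),(332,534)])
E
python3 m.py
```

```text
filter [655.8, -17.3, 26.6]
battery [626.3, -203.3, 31.0]
shaft [470.8, -10.8, 52.9]
axle [500.3, -398.1, 31.9]
wb [420.1, -225.2, 3.6]
mb [611.4, 210.8, 0.3]
fb [434.3, 214.0, -1.1]
bb [517.9, 387.5, 2.4]
pot [557.9, -110.6, 33.6]
cap [552.0, 111.4, 57.0]
filter [654.1, -17.8] len [25.9, 76.2, 26.7, 75.5] dirdeg [112.3, 25.0, 110.8, 24.5]
battery [622.4, -202.3] len [42.0, 66.1, 40.3, 68.0] dirdeg [41.7, 131.6, 44.4, 133.1]
motor [470.6, -12.4] len [41.9, 38.0, 41.8, 34.9] dirdeg [74.5, 161.4, 70.3, 161.5]
wb [419.3, -225.8] len [107.8, 86.5, 108.1, 88.7] dirdeg [110.3, 21.2, 111.5, 21.0]
mb [608.7, 208.9] len [105.7, 88.2, 106.8, 87.4] dirdeg [73.6, 163.2, 73.1, 162.5]
bb [516.7, 385.6] len [107.4, 88.5, 108.5, 89.6] dirdeg [96.2, 7.5, 96.8, 6.8]
fb [432.7, 211.7] len [108.6, 87.7, 107.9, 89.1] dirdeg [96.2, 6.5, 96.9, 6.9]
```

```bash
cat >> h.py <<'E'
def to(x,y,z,yawdeg=None):
    "tool-frame shift fractions (before spin) and spin fraction"
    s=monitor.get_obs(); w=s['tcp_rot'][2]; d=np.array([x,y,z])-s['tool_pos']
    t=[np.cos(w)*d[0]+np.sin(w)*d[1], np.sin(w)*d[0]-np.cos(w)*d[1], -d[2]]
    sp=0 if yawdeg is None else -((yawdeg-np.degrees(w)+90)%180-90)/90
    print('tot',np.round(np.array(t)/200,3),'spin',round(sp,3),'yaw',round(np.degrees(w),1),'pos',np.round(s['tool_pos'],1),'j',np.round(s['joint_positions'],2))
E
python3 -c "
from h import *
to(500,-398,130)"
```

```text
tot [1.426 0.236 0.32 ] spin 0 yaw 25.0 pos [ 221.5 -475.6  194.1] j [-1.28  0.34  1.52 -0.    1.28 -0.15]
```

>>> servo_tool(
  linear=[
    [0.1,0.03,0.02],
    [0.25,0.05,0.05],
    [0.25,0.05,0.05],
    [0.25,0.04,0.05],
    [0.25,0.03,0.05],
    [0.2,0.02,0.05],
    [0.1,0.016,0.05],
    [0.026,0,0],
  ],
  spin=[0,0,0,0,0,0,0,0],
  hand=1,
)

```text
time: 1.15
tool_pos: [500.0, -397.7, 129.2]
tcp_rot: [-3.139, 0.001, 0.437]
contact_force: [-0.7, -0.2, 0.1]
grip_width: 91.5
finger_force: 0.0
```

```bash
python3 - <<'E'
from h import *
to(500,-398,130)
d=cap('wrist','w1'); T=d['world_to_cam']; K=d['K']
for n,p in {'axle':(500.3,-398.1,32.5),'hubring':(500.3,-398.1,30)}.items():
    q=T[:3,:3]@p+T[:3,3]; print(n,(K@q/q[2])[:2])
E
```

```text
tot [-0.001  0.001 -0.004] spin 0 yaw 25.0 pos [ 500.  -397.7  129.2] j [-0.79  0.6   1.28 -0.    1.26  0.34]
axle [323.53604743 189.57598938]
hubring [323.5367501  188.92128827]
```

View pics/w1.png

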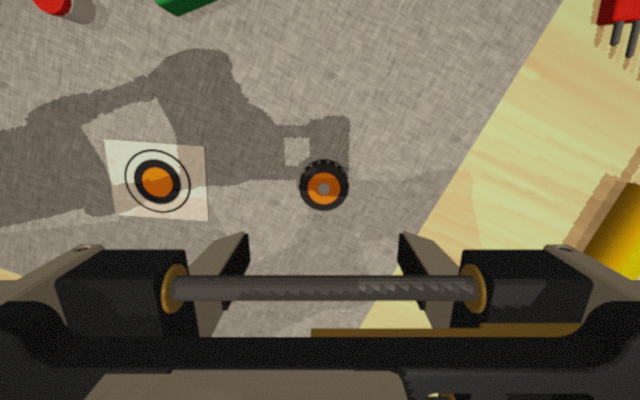

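The wrist picture shows the axle at (323,188), within 2 px of the prediction (323.5,189.6), so the estimate holds. Next I go down and grip.

>>> servo_tool(
  linear=[
    [0,0,0.05],
    [0,0,0.12],
    [0,0,0.14],
    [0,0,0.13],
    [0,0,0.1],
    [0,0,0.05],
    [0,0,0.02],
    [0,0,0],
  ],
  spin=[0,0,0,0,0,0,0,0],
)

```text
time: 2.2
tool_pos: [500.1, -398.8, 9.1]
tcp_rot: [3.141, -0.0, 0.435]
contact_force: [0.3, -0.3, 0.0]
grip_width: 91.7
finger_force: 0.0
```

>>> servo_tool(
  linear=[
    [0,0,0],
    [0,0,0],
    [0,0,0],
    [0,0,0],
    [0,0,0],
    [0,0,0],
    [0,0,0],
    [0,0,0],
  ],
  spin=[0,0,0,0,0,0,0,0],
  hand=-1,
)

```text
time: 3.2
tool_pos: [500.1, -398.4, 8.6]
tcp_rot: [3.142, -0.0, 0.436]
contact_force: [-0.2, -0.2, 0.2]
grip_width: 16.1
finger_force: 0.0
```

>>> servo_tool(
  linear=[
    [0,0,-0.02],
    [0,0,-0.05],
    [0,0,-0.08],
    [0,0,-0.1],
    [0,0,-0.05],
    [0,0,0],
    [0,0,0],
    [0,0,0],
  ],
  spin=[0,0,0,0,0,0,0,0],
)

```text
time: 4.2
tool_pos: [499.8, -398.0, 67.8]
tcp_rot: [-3.14, 0.001, 0.436]
contact_force: [0.1, 0.0, 0.4]
grip_width: 0.3
finger_force: 0.0
```

```bash
python3 -c "
from h import *
to(419.7,-225.5,66)"
```

```text
tot [ 0.001 -0.951  0.009] spin 0 yaw 25.0 pos [ 499.8 -398.    67.8] j [-0.79  0.66  1.35 -0.    1.13  0.34]
```

The fingers closed on nothing (opening 0.3 mm), so I look before going on.

```bash
python3 - <<'E'
from h import *
for n in ['wrist','top','scene']:
    d=cap(n,n[0]+'2'); T=d['world_to_cam']; K=d['K']
    for p in [(500.3,-398.1,32.5),(499.8,-398,67.8)]:
        q=T[:3,:3]@p+T[:3,3]; print(n,(K@q/q[2])[:2])
a=cv2.imread('pics/w2.png');b=cv2.imread('pics/s2.png')[200:400,60:380]
a=cv2.resize(a,(400,250));b=cv2.resize(b,(400,250))
c=cv2.imread('pics/t2.png')[120:320,340:600]; c=cv2.resize(c,(416,320))
o=np.zeros((570,800,3),np.uint8); o[:250,:400]=a;o[:250,400:]=b;o[250:570,:416]=c
cv2.imwrite('pics/m2.png',o)
E
```

```text
wrist [323.27104136 209.38067617]
wrist [322.84250632 226.60197531]
top [480.31528098 191.94766229]
top [485.65063468 188.40823586]
scene [165.8249645  335.37825986]
scene [159.48462225 326.58683715]
```

View pics/m2.png

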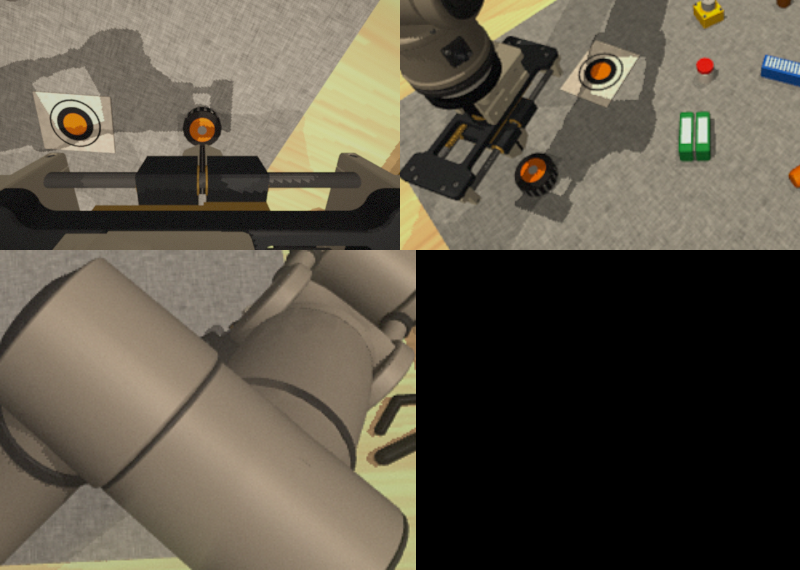

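```bash
python3 - <<'E'
from h import *
b=cv2.imread('pics/s2.png')[270:370,110:210];a=cv2.imread('pics/w2.png')[150:250,270:370]
o=np.hstack([cv2.resize(i,(400,400),interpolation=cv2.INTER_CUBIC) for i in (a,b)]); cv2.imwrite('pics/m3.png',o)
s=monitor.get_obs(); print(s['joint_positions'],s['grip_width'])
E
```

```text
[-7.92332971e-01  6.62160697e-01  1.34880248e+00 -4.49086536e-05
  1.13143665e+00  3.42668986e-01] 0.43797909554756637
```

View pics/m3.png

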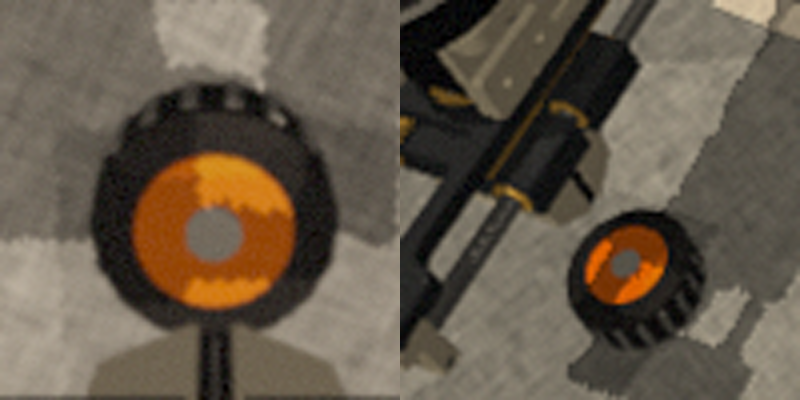

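```bash
python3 - <<'E'
from h import *
print(tri(('w2',323,231.5),('s2',157,322)), tri(('w2',323.5,208.5),('s2',166.5,335.75)), tri(('w1',323,188.5),('w2',323.5,208.5)))
E
```

```text
[ 504.40993593 -396.4121219    89.58932403] [ 500.96094441 -397.85537329   31.50355623] [ 502.67669604 -396.79335238   37.82046883]
```

The tips really stand about 20 mm higher than the reported TCP: I triangulate them at z≈88 against 68 reported. So the fingers closed just above the wheel, which has not moved. I open again and go lower, with care.

>>> servo_tool(
  linear=[
    [0,0,0],
    [0,0,0],
    [0,0,0],
    [0,0,0],
    [0,0,0],
    [0,0,0],
    [0,0,0],
    [0,0,0],
  ],
  spin=[0,0,0,0,0,0,0,0],
  hand=1,
)

```text
time: 5.35
tool_pos: [500.1, -398.3, 68.6]
tcp_rot: [3.142, 0.0, 0.436]
contact_force: [0.8, -0.6, 0.3]
grip_width: 76.0
finger_force: 0.0
```

>>> servo_tool(
  linear=[
    [0,0,0.05],
    [0,0,0.08],
    [0,0,0.08],
    [0,0,0.06],
    [0,0,0.04],
    [0,0,0.03],
    [0,0,0.02],
    [0,0,0],
  ],
  spin=[0,0,0,0,0,0,0,0],
)

```text
time: 6.35
tool_pos: [500.1, -398.4, -3.4]
tcp_rot: [3.142, 0.0, 0.436]
contact_force: [0.5, 0.3, -1.0]
grip_width: 92.0
finger_force: 0.0
```

>>> servo_tool(
  linear=[
    [0,0,0.01],
    [0,0,0.01],
    [0,0,0.01],
    [0,0,0],
    [0,0,0],
    [0,0,0],
    [0,0,0],
    [0,0,0],
  ],
  spin=[0,0,0,0,0,0,0,0],
  hand=-1,
)

```text
time: 7.35
tool_pos: [500.1, -398.3, -9.4]
tcp_rot: [-3.142, 0.0, 0.436]
contact_force: [-0.6, 0.1, -1.5]
grip_width: 53.2
finger_force: 30.0
```

>>> servo_tool(
  linear=[
    [0,0,0],
    [0,0,0],
    [0,0,-0.01],
    [0,0,-0.02],
    [0,0,-0.02],
    [0,0,0],
    [0,0,0],
    [0,0,0],
  ],
  spin=[0,0,0,0,0,0,0,0],
)

```text
time: 8.35
tool_pos: [500.1, -398.3, 0.5]
tcp_rot: [-3.141, 0.0, 0.436]
contact_force: [0.5, -0.3, -1.4]
grip_width: 52.9
finger_force: 30.0
```

```bash
python3 - <<'E'
from h import *
cap('wrist','w4');cap('scene','s4')
b=cv2.imread('pics/s4.png')[260:360,110:210];a=cv2.imread('pics/w4.png')[160:260,270:370]
o=np.hstack([cv2.resize(i,(400,400),interpolation=cv2.INTER_CUBIC) for i in (a,b)]); cv2.imwrite('pics/m4.png',o)
to(419.7,-225.5,40)
E
```

```text
tot [ 0.    -0.953 -0.197] spin 0 yaw 25.0 pos [ 5.001e+02 -3.983e+02  5.000e-01] j [-0.79  0.74  1.41 -0.    1.    0.34]
```

View pics/m4.png

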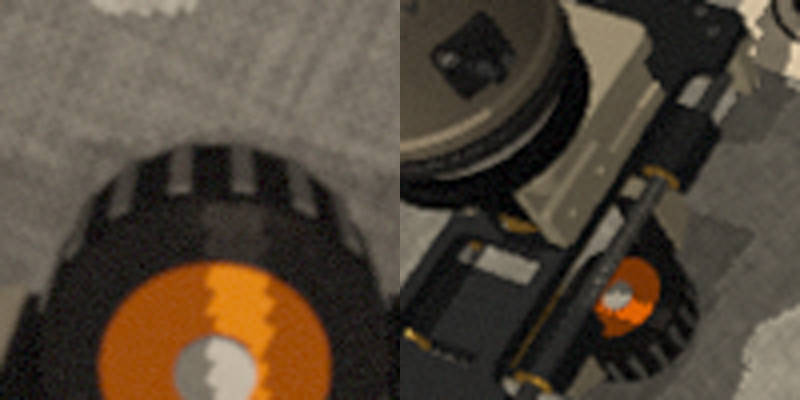

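Opening 53 mm and 30 N: the wheel is held, its axle at wrist (323.8,252.5) and scene (164.3,333.8). Now over to its board.

```bash
python3 - <<'E'
from h import *
print(tri(('w4',323.8,252.5),('s4',164.3,333.75)))
E
```

```text
[ 501.00291929 -398.46578652   40.91891044]
```

>>> servo_tool(
  linear=[
    [0,0,-0.06],
    [0,-0.02,-0.1],
    [0,-0.12,-0.04],
    [0,-0.25,0],
    [0,-0.25,0],
    [0,-0.2,0],
    [0,-0.1,0],
    [0,-0.013,0],
  ],
  spin=[0,0,0,0,0,0,0,0],
)

```text
time: 9.45
tool_pos: [419.8, -224.9, 42.2]
tcp_rot: [3.14, -0.001, 0.437]
contact_force: [-0.1, 0.3, -1.0]
grip_width: 52.8
finger_force: 30.0
```

```bash
python3 - <<'E'
from h import *
to(419.7,-225.5,-4)
E
```

```text
tot [-0.002  0.002  0.231] spin 0 yaw 25.0 pos [ 419.8 -224.9   42.2] j [-0.65  0.44  1.86 -0.    0.84  0.48]
```

>>> servo_tool(
  linear=[
    [-0.002,0.002,0.05],
    [0,0,0.07],
    [0,0,0.05],
    [0,0,0.03],
    [0,0,0.02],
    [0,0,0.01],
    [0,0,0.003],
    [0,0,0],
  ],
  spin=[0,0,0,0,0,0,0,0],
)

```text
time: 10.45
tool_pos: [419.5, -226.2, -5.6]
tcp_rot: [3.141, -0.0, 0.436]
contact_force: [-1.7, -0.0, 3.4]
grip_width: 52.9
finger_force: 30.0
```

>>> servo_tool(
  linear=[
    [0,0,0],
    [0,0,0],
    [0,0,0],
    [0,0,0],
    [0,0,0],
    [0,0,0],
    [0,0,0],
    [0,0,0],
  ],
  spin=[0,0,0,0,0,0,0,0],
  hand=1,
)

```text
time: 11.45
tool_pos: [419.5, -226.1, -6.0]
tcp_rot: [3.141, 0.0, 0.436]
contact_force: [0.0, 0.2, -0.1]
grip_width: 91.8
finger_force: 0.0
```

>>> servo_tool(
  linear=[
    [0,0,-0.05],
    [0,0,-0.15],
    [0,0,-0.2],
    [0,0,-0.2],
    [0,0,-0.1],
    [0,0,0],
    [0,0,0],
    [0,0,0],
  ],
  spin=[0,0,0,0,0,0,0,0],
)

```text
time: 12.45
tool_pos: [418.9, -225.6, 133.0]
tcp_rot: [-3.14, 0.001, 0.436]
contact_force: [0.0, 0.6, -1.0]
grip_width: 91.6
finger_force: 0.0
```

```bash
python3 - <<'E'
from h import *
cap('wrist','w5');cap('scene','s5')
i=cv2.imread('pics/w5.png')[100:300,200:450]
cv2.imwrite('pics/m5.png',cv2.resize(i,None,fx=2,fy=2))
to(624,-203,110,-47)
E
```

```text
tot [0.977 0.329 0.116] spin 0.8 yaw 25.0 pos [ 419.  -225.8  133.1] j [-0.66  0.32  1.75 -0.    1.08  0.48]
```

View pics/m5.png

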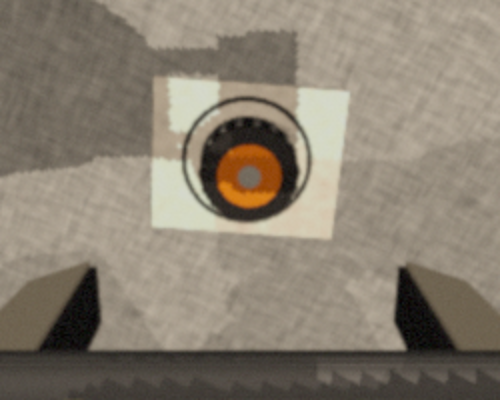

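The wheel stands inside its ring: ring centre at wrist (323,179.5), axle at (324.5,188.5). I check the numbers, and take two looks at the battery next.

```bash
python3 - <<'E'
from h import *
print(onz('w5',323.3,179.7,4), onz('w5',324.5,188.5,36.5))
E
```

```text
[ 421.4116737  -224.73773035    4.        ] [ 420.74471859 -226.4665843    36.5       ]
```

>>> servo_tool(
  linear=[
    [0.1,0.04,0],
    [0.25,0.09,0],
    [0.25,0.09,0],
    [0.25,0.08,0],
    [0.1,0.03,0],
    [0.027,0,0],
    [0,0,0],
    [0,0,0],
  ],
  spin=[0,0,0,0,0,0,0.1,0.1],
)

```text
time: 13.55
tool_pos: [623.4, -203.5, 133.6]
tcp_rot: [-3.141, 0.001, 0.116]
contact_force: [-0.6, 0.8, -0.3]
grip_width: 91.8
finger_force: 0.0
```

>>> servo_tool(
  linear=[
    [0,0,0],
    [0,0,0],
    [0,0,0],
    [0,0,0],
    [0,0,0],
    [0,0,0],
    [0,0,0],
    [0,0,0],
  ],
  spin=[0.1,0.1,0.1,0.1,0.1,0.1,0,0],
)

```text
time: 14.55
tool_pos: [623.9, -203.6, 134.0]
tcp_rot: [3.141, 0.0, -0.818]
contact_force: [0.5, -0.5, 0.2]
grip_width: 91.9
finger_force: 0.0
```

```bash
python3 - <<'E'
from h import *
d=cap('wrist','w6')
i=d['frame'][60:260,200:450]
cv2.imwrite('pics/m6.png',cv2.resize(i,None,fx=3,fy=3,interpolation=cv2.INTER_CUBIC))
to(624,-203,60,-47)
E
```

```text
tot [-0.002 -0.002  0.37 ] spin 0.001 yaw -46.9 pos [ 624.1 -203.6  134. ] j [-0.43  0.63  1.21 -0.    1.3   1.96]
```

View pics/m6.png

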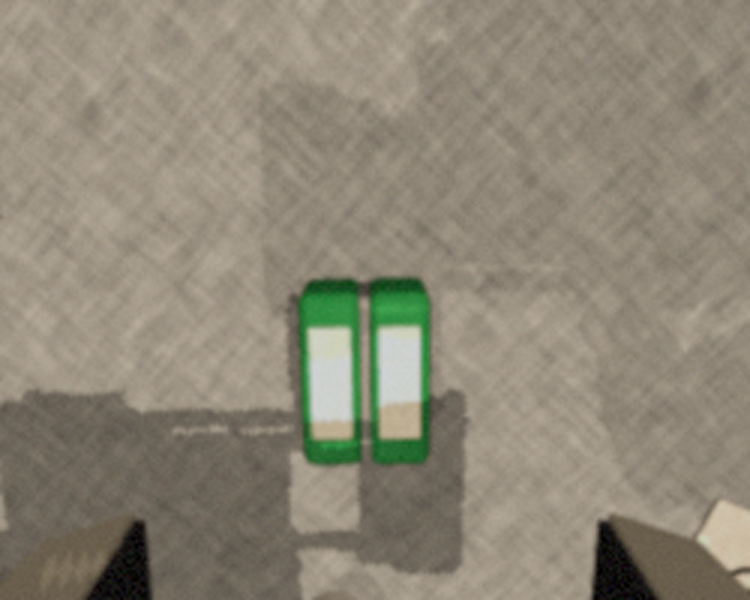

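```bash
python3 - <<'E'
from h import *
print(onz('w6',322,187.7,38)); print(tri(('w6',322,187.7),('scene0',296,304.5)), tri(('w6',322,187.7),('top0',396.75,147.25)))
to(623,-202.5,60,-47)
E
```

```text
[ 626.9218267  -204.44320287   38.        ]
[ 626.0511222  -202.46888769   31.48840904] [ 625.51857599 -203.63928871   32.13455012]
tot [-0.008  0.     0.37 ] spin 0.001 yaw -46.9 pos [ 624.1 -203.6  134. ] j [-0.43  0.63  1.21 -0.    1.3   1.96]
```

>>> servo_tool(
  linear=[
    [0.004,-0.006,0.05],
    [0,0,0.13],
    [0,0,0.15],
    [0,0,0.15],
    [0,0,0.11],
    [0,0,0.08],
    [0,0,0.04],
    [0,0,0.01],
  ],
  spin=[0,0,0,0,0,0,0,0],
)

```text
time: 15.6
tool_pos: [626.0, -203.2, -10.2]
tcp_rot: [3.142, -0.0, -0.821]
contact_force: [0.5, -0.3, -0.7]
grip_width: 91.9
finger_force: 0.0
```

>>> servo_tool(
  linear=[
    [0,0,0],
    [0,0,0],
    [0,0,0],
    [0,0,0],
    [0,0,0],
    [0,0,0],
    [0,0,0],
    [0,0,0],
  ],
  spin=[0,0,0,0,0,0,0,0],
  hand=-1,
)

```text
time: 16.6
tool_pos: [625.9, -203.2, -9.9]
tcp_rot: [-3.142, -0.0, -0.821]
contact_force: [-0.4, -0.2, 1.3]
grip_width: 46.2
finger_force: 29.9
```

>>> servo_tool(
  linear=[
    [0,0,-0.02],
    [0,0,-0.08],
    [0,0,-0.15],
    [0,0,-0.2],
    [0,0,-0.1],
    [0,0,-0.05],
    [0,0,0],
    [0,0,0],
  ],
  spin=[0,0,0,0,0,0,0,0],
)

```text
time: 17.6
tool_pos: [625.2, -202.9, 108.8]
tcp_rot: [3.141, 0.002, -0.821]
contact_force: [-1.0, 0.8, -2.5]
grip_width: 45.7
finger_force: 29.9
```

```bash
python3 - <<'E'
from h import *
to(517.2,386.5,110,-83)
E
```

```text
tot [-2.524 -1.614 -0.006] spin 0.4 yaw -47.0 pos [ 625.2 -202.9  108.8] j [-0.43  0.66  1.24 -0.    1.25  1.96]
```

>>> servo_tool(
  linear=[
    [0,0,0],
    [0,0,0],
    [0,0,0],
    [0,0,0],
    [0,0,0],
    [0,0,0],
    [0,0,0],
    [0,0,0],
  ],
  spin=[-0.05,-0.1,-0.11,-0.11,-0.11,-0.11,-0.11,-0.11],
)

```text
time: 18.6
tool_pos: [625.3, -203.0, 108.6]
tcp_rot: [-3.14, 0.002, 0.457]
contact_force: [-0.3, -0.8, -2.3]
grip_width: 46.2
finger_force: 29.9
```

>>> servo_tool(
  linear=[
    [0,0,0],
    [0,0,0],
    [0,0,0],
    [0,0,0],
    [0,0,0],
    [0,0,0],
    [0,0,0],
    [0,0,0],
  ],
  spin=[-0.11,-0.11,-0.11,-0.11,-0.11,-0.11,-0.09,-0.034],
)

```text
time: 19.6
tool_pos: [625.2, -202.9, 108.5]
tcp_rot: [-3.139, -0.001, 1.686]
contact_force: [-0.6, -0.7, -2.7]
grip_width: 45.6
finger_force: 29.9
```

```bash
python3 - <<'E'
from h import *
to(517.2,386.5,100,96.5)
E
```

```text
tot [ 2.99  -0.199  0.043] spin 0.001 yaw 96.6 pos [ 625.2 -202.9  108.5] j [-0.43  0.66  1.24 -0.    1.25 -0.55]
```

>>> servo_tool(
  linear=[
    [0.05,-0.01,0],
    [0.12,-0.01,0],
    [0.2,-0.02,0],
    [0.25,-0.02,0],
    [0.25,-0.02,0],
    [0.25,-0.02,0],
    [0.25,-0.02,0],
    [0.25,-0.02,0],
  ],
  spin=[0,0,0,0,0,0,0,0],
)

```text
time: 20.6
tool_pos: [560.5, 117.7, 109.6]
tcp_rot: [-3.141, -0.0, 1.682]
contact_force: [0.5, 0.3, -2.7]
grip_width: 45.7
finger_force: 29.9
```

>>> servo_tool(
  linear=[
    [0.25,-0.02,0],
    [0.25,-0.02,0],
    [0.25,-0.019,0],
    [0.25,0,0],
    [0.2,0,0],
    [0.12,0,0],
    [0.05,0,0],
    [0,0,0],
  ],
  spin=[0,0,0,0,0,0,0,0],
)

```text
time: 21.6
tool_pos: [518.8, 386.6, 109.5]
tcp_rot: [-3.141, 0.001, 1.683]
contact_force: [-0.1, -0.1, -2.6]
grip_width: 46.1
finger_force: 29.9
```

```bash
python3 - <<'E'
from h import *
to(517.2,386.5,-4.5,96.5)
d=cap('wrist','w7'); cv2.imwrite('pics/m7.png',d['frame'][60:360,120:520])
E
```

```text
tot [ 0.001 -0.008  0.57 ] spin -0.001 yaw 96.4 pos [518.8 386.6 109.5] j [ 0.52  0.64  1.28 -0.    1.23  0.41]
```

View pics/m7.png

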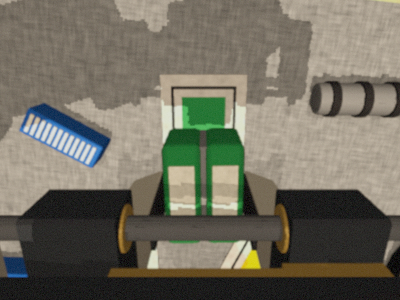

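The battery hangs square above the green patch, with the far outline edge at about (204,88) in the crop. I lower it.

>>> servo_tool(
  linear=[
    [0.001,-0.008,0.05],
    [0,0,0.1],
    [0,0,0.14],
    [0,0,0.12],
    [0,0,0.08],
    [0,0,0.04],
    [0,0,0.02],
    [0,0,0.012],
  ],
  spin=[0,0,0,0,0,0,0,0],
)

```text
time: 22.65
tool_pos: [518.2, 386.8, -1.9]
tcp_rot: [3.14, -0.0, 1.683]
contact_force: [-0.1, -0.6, -2.5]
grip_width: 46.0
finger_force: 29.9
```

>>> servo_tool(
  linear=[
    [0,0,0.005],
    [0,0,0.002],
    [0,0,0],
    [0,0,0],
    [0,0,0],
    [0,0,0],
    [0,0,0],
    [0,0,0],
  ],
  spin=[0,0,0,0,0,0,0,0],
)

```text
time: 23.65
tool_pos: [517.8, 386.6, -3.8]
tcp_rot: [-3.142, 0.0, 1.683]
contact_force: [0.7, -0.5, -2.6]
grip_width: 45.9
finger_force: 29.9
```

Still hanging (−2.6 N), about 2 mm to go.

>>> servo_tool(
  linear=[
    [0,0,0.004],
    [0,0,0.004],
    [0,0,0.002],
    [0,0,0],
    [0,0,0],
    [0,0,0],
    [0,0,0],
    [0,0,0],
  ],
  spin=[0,0,0,0,0,0,0,0],
)

```text
time: 24.65
tool_pos: [517.8, 386.6, -5.8]
tcp_rot: [3.142, 0.0, 1.683]
contact_force: [-0.7, 0.3, -2.7]
grip_width: 45.5
finger_force: 29.9
```

>>> servo_tool(
  linear=[
    [0,0,0],
    [0,0,0],
    [0,0,0],
    [0,0,0],
    [0,0,0],
    [0,0,0],
    [0,0,0],
    [0,0,0],
  ],
  spin=[0,0,0,0,0,0,0,0],
  hand=1,
)

```text
time: 25.65
tool_pos: [517.8, 386.6, -5.8]
tcp_rot: [3.142, 0.0, 1.683]
contact_force: [0.8, 0.5, 0.4]
grip_width: 91.8
finger_force: 0.0
```

>>> servo_tool(
  linear=[
    [0,0,-0.04],
    [0,0,-0.12],
    [0,0,-0.2],
    [0,0,-0.2],
    [0,0,-0.1],
    [0,0,-0.04],
    [0,0,0],
    [0,0,0],
  ],
  spin=[0,0,0,0,0,0,0,0],
)

```text
time: 26.65
tool_pos: [517.2, 386.2, 132.9]
tcp_rot: [-3.14, 0.001, 1.683]
contact_force: [0.8, 0.9, 0.9]
grip_width: 92.0
finger_force: 0.0
```

```bash
python3 - <<'E'
from h import *
d=cap('wrist','w8')
g=cv2.resize(d['frame'][120:260,230:420],None,fx=2,fy=2,interpolation=cv2.INTER_CUBIC); cv2.imwrite('pics/m8.png',g)
to(655,-17.5,134,115)
E
```

```text
tot [-2.083  0.459 -0.006] spin -0.206 yaw 96.4 pos [517.2 386.2 132.9] j [ 0.52  0.61  1.25 -0.    1.28  0.41]
```

View pics/m8.png

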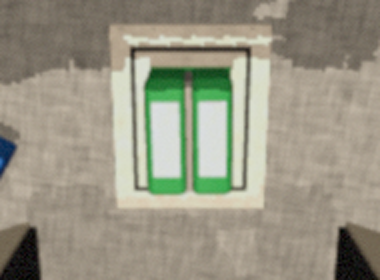

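```bash
python3 - <<'E'
from h import *
f=lambda x,y,z:onz('w8',230+x/2,120+y/2,z)[:2]
print(np.mean([f(x,y,4) for x,y in [(132,48),(250,48),(246,189),(136,189)]],0), f(189,139,42))
E
```

```text
[519.87752001 387.31882523] [518.55342704 387.51467813]
```

>>> servo_tool(
  linear=[
    [-0.05,0.02,0],
    [-0.15,0.05,0],
    [-0.25,0.05,0],
    [-0.25,0.05,0],
    [-0.25,0.06,0],
    [-0.25,0.06,0],
    [-0.25,0.05,0],
    [-0.25,0.05,0],
  ],
  spin=[0,0,0,0,0,0,0,0],
)

```text
time: 27.7
tool_pos: [633.6, 55.0, 133.8]
tcp_rot: [-3.141, 0.0, 1.683]
contact_force: [0.9, 0.6, 0.0]
grip_width: 91.9
finger_force: 0.0
```

>>> servo_tool(
  linear=[
    [-0.2,0.05,0],
    [-0.13,0.019,0],
    [-0.05,0,0],
    [-0.003,0,0],
    [0,0,0],
    [0,0,0],
    [0,0,0],
    [0,0,0],
  ],
  spin=[0,0,0,0,0,-0.1,-0.08,-0.026],
)

```text
time: 28.7
tool_pos: [655.4, -15.6, 134.3]
tcp_rot: [3.142, -0.0, 2.011]
contact_force: [0.4, -1.1, -0.3]
grip_width: 92.2
finger_force: 0.0
```

```bash
python3 - <<'E'
from h import *
d=cap('wrist','w9')
g=cv2.resize(d['frame'][120:260,250:400],None,fx=4,fy=4,interpolation=cv2.INTER_CUBIC); cv2.imwrite('pics/m9.png',g)
to(655,-17.5,-10,115)
E
```

```text
tot [-0.008 -0.006  0.722] spin 0.003 yaw 115.2 pos [655.4 -15.6 134.4] j [-0.14  0.63  1.21  0.    1.3  -0.58]
```

View pics/m9.png

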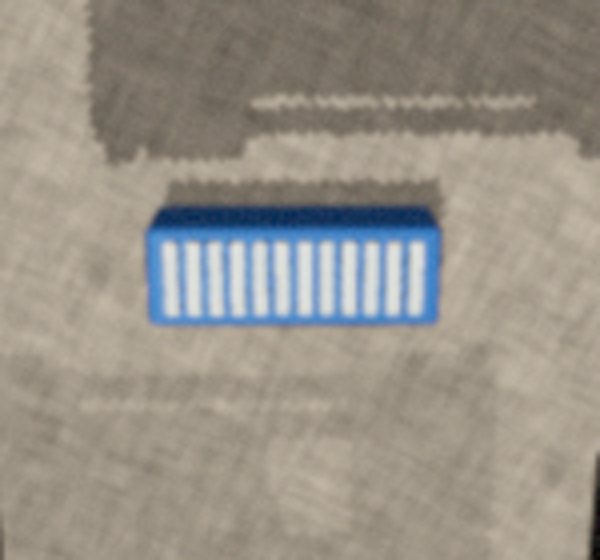

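```bash
python3 - <<'E'
from h import *
print(onz('w9',323.5,189.25,30), tri(('w9',323.5,189.25),('scene0',369.5,253.5)),tri(('w9',323.5,189.25),('top0',322.25,140)))
E
```

```text
[657.049328   -17.69529266  30.        ] [657.15624478 -17.96664684  28.99753749] [657.26182306 -18.75067769  23.10054233]
```

>>> servo_tool(
  linear=[
    [0,0,0.02],
    [0,0,0.02],
    [0,0,0.02],
    [0,0,0.02],
    [0,0,0.02],
    [0,0,0.02],
    [0,0,0.02],
    [0,0,0.02],
  ],
  spin=[0.06,0.11,0.11,0.11,0.11,0.11,0.11,0.11],
)

```text
time: 29.75
tool_pos: [655.5, -15.9, 102.2]
tcp_rot: [-3.142, -0.0, 0.698]
contact_force: [0.2, 0.7, -0.9]
grip_width: 91.9
finger_force: 0.0
```

>>> servo_tool(
  linear=[
    [0,0,0.02],
    [0,0,0.02],
    [0,0,0.01],
    [0,0,0],
    [0,0,0],
    [0,0,0],
    [0,0,0],
    [0,0,0],
  ],
  spin=[0.11,0.06,0,0,0,0,0,0],
)

```text
time: 30.75
tool_pos: [655.7, -17.2, 92.3]
tcp_rot: [3.141, -0.0, 0.436]
contact_force: [0.1, -0.6, 0.9]
grip_width: 91.8
finger_force: 0.0
```

```bash
python3 - <<'E'
from h import *
to(656,-17.5,-10,24.75)
E
```

```text
tot [0.001 0.002 0.511] spin 0.002 yaw 25.0 pos [655.7 -17.2  92.3] j [-0.14  0.67  1.27 -0.    1.21  0.99]
```

>>> servo_tool(
  linear=[
    [0.004,0.006,0.04],
    [0,0,0.1],
    [0,0,0.12],
    [0,0,0.12],
    [0,0,0.08],
    [0,0,0.03],
    [0,0,0.01],
    [0,0,0.01],
  ],
  spin=[0,0,0,0,0,0,0,0],
)

```text
time: 31.75
tool_pos: [657.5, -17.9, -9.0]
tcp_rot: [3.141, -0.001, 0.436]
contact_force: [1.1, -1.0, 0.5]
grip_width: 91.8
finger_force: 0.0
```

>>> servo_tool(
  linear=[
    [0,0,0],
    [0,0,0],
    [0,0,0],
    [0,0,0],
    [0,0,0],
    [0,0,0],
    [0,0,0],
    [0,0,0],
  ],
  spin=[0,0,0,0,0,0,0,0],
  hand=-1,
)

```text
time: 32.75
tool_pos: [656.9, -17.9, -9.8]
tcp_rot: [3.141, -0.0, 0.436]
contact_force: [-0.4, 0.0, 0.2]
grip_width: 27.6
finger_force: 30.0
```

>>> servo_tool(
  linear=[
    [0,0,-0.02],
    [0,0,-0.08],
    [0,0,-0.15],
    [0,0,-0.2],
    [0,0,-0.1],
    [0,0,-0.05],
    [0,0,0],
    [0,0,0],
  ],
  spin=[0,0,0,0,0,0,0,-0.05],
)

```text
time: 33.75
tool_pos: [656.2, -17.8, 109.1]
tcp_rot: [-3.14, 0.002, 0.516]
contact_force: [0.4, 0.6, -0.3]
grip_width: 27.5
finger_force: 30.0
```

>>> servo_tool(
  linear=[
    [0,0,0],
    [0,0,0],
    [0,0,0],
    [0,0,0],
    [0,0,0],
    [0,0,0],
    [0,0,0],
    [0,0,0],
  ],
  spin=[-0.1,-0.11,-0.11,-0.11,-0.11,-0.1,-0.08,-0.024],
)

```text
time: 34.75
tool_pos: [656.0, -17.7, 108.6]
tcp_rot: [-3.139, -0.001, 1.685]
contact_force: [-0.7, -0.6, -0.3]
grip_width: 27.7
finger_force: 30.0
```

```bash
python3 - <<'E'
from h import *
to(433.5,212.5,110,96.5)
E
```

```text
tot [ 1.271 -0.974 -0.007] spin 0.001 yaw 96.6 pos [656.  -17.7 108.6] j [-0.14  0.65  1.24 -0.    1.25 -0.26]
```

>>> servo_tool(
  linear=[
    [0.05,-0.04,0],
    [0.12,-0.09,0],
    [0.2,-0.15,0],
    [0.21,-0.16,0],
    [0.21,-0.16,0],
    [0.2,-0.15,0],
    [0.15,-0.12,0],
    [0.09,-0.07,0],
  ],
  spin=[0,0,0,0,0,0,0,0],
)

```text
time: 35.75
tool_pos: [439.7, 206.9, 109.8]
tcp_rot: [-3.14, 0.0, 1.684]
contact_force: [0.9, -1.0, -0.8]
grip_width: 27.6
finger_force: 30.0
```

>>> servo_tool(
  linear=[
    [0.04,-0.028,0.02],
    [0.003,0,0.06],
    [0,0,0.1],
    [0,0,0.12],
    [0,0,0.1],
    [0,0,0.05],
    [0,0,0.02],
    [0,0,0],
  ],
  spin=[0,0,0,0,0,0,0,0],
)

```text
time: 36.75
tool_pos: [436.3, 213.3, 16.2]
tcp_rot: [3.141, 0.0, 1.683]
contact_force: [-0.5, 0.3, 0.1]
grip_width: 27.2
finger_force: 30.0
```

```bash
python3 - <<'E'
from h import *
to(434.5,213,-6,96.5)
E
```

```text
tot [-0.001 -0.009  0.111] spin -0.001 yaw 96.4 pos [436.3 213.3  16.2] j [ 0.3   0.5   1.85 -0.    0.79  0.19]
```

>>> servo_tool(
  linear=[
    [-0.001,-0.008,0.02],
    [0,0,0.03],
    [0,0,0.03],
    [0,0,0.02],
    [0,0,0.008],
    [0,0,0.003],
    [0,0,0],
    [0,0,0],
  ],
  spin=[0,0,0,0,0,0,0,0],
)

```text
time: 37.75
tool_pos: [434.5, 213.1, -5.8]
tcp_rot: [3.141, 0.0, 1.683]
contact_force: [-1.2, -0.7, 2.0]
grip_width: 27.4
finger_force: 30.0
```

>>> servo_tool(
  linear=[
    [0,0,0],
    [0,0,0],
    [0,0,0],
    [0,0,0],
    [0,0,0],
    [0,0,0],
    [0,0,0],
    [0,0,0],
  ],
  spin=[0,0,0,0,0,0,0,0],
  hand=1,
)

```text
time: 38.75
tool_pos: [434.4, 213.1, -6.0]
tcp_rot: [3.142, 0.0, 1.683]
contact_force: [0.6, -0.2, -2.1]
grip_width: 91.3
finger_force: 0.0
```

>>> servo_tool(
  linear=[
    [0,0,-0.04],
    [0,0,-0.12],
    [0,0,-0.2],
    [0,0,-0.2],
    [0,0,-0.1],
    [0,0,-0.04],
    [0,0,0],
    [0,0,0],
  ],
  spin=[0,0,0,0,0,0,0,0],
)

```text
time: 39.75
tool_pos: [433.8, 212.8, 133.0]
tcp_rot: [-3.14, 0.0, 1.683]
contact_force: [-0.4, 0.2, -0.1]
grip_width: 91.6
finger_force: 0.0
```

```bash
python3 - <<'E'
from h import *
d=cap('wrist','w10')
to(471,-12,134,72)
E
```

```text
tot [-1.138  0.059 -0.005] spin 0.271 yaw 96.4 pos [433.8 212.9 133. ] j [ 0.3   0.33  1.73 -0.    1.09  0.19]
```

The filter is set down (2 N at contact). All 14 views are used, so from here I check with image code.

```bash
cat >> h.py <<'E'
def blob(f,hlo,hhi,smin=90,vmin=50,roi=(230,100,420,260)):
    x0,y0,x1,y1=roi; h=cv2.cvtColor(cv2.imread(f'pics/{f}.png'),cv2.COLOR_BGR2HSV)[y0:y1,x0:x1]
    m=cv2.inRange(h,(hlo,smin,vmin),(hhi,255,255)); m=cv2.morphologyEx(m,cv2.MORPH_CLOSE,np.ones((7,7)))
    cs,_=cv2.findContours(m,cv2.RETR_EXTERNAL,cv2.CHAIN_APPROX_NONE); c=max(cs,key=cv2.contourArea)
    (cx,cy),wh,an=cv2.minAreaRect(c); return (round(cx+x0,1),round(cy+y0,1)),np.round(wh,1),round(an,1),[v+o for v,o in zip(cv2.boundingRect(c),(x0,y0,0,0))]
E
python3 - <<'E'
from h import *
print('filter',blob('w10',100,130)); 
i=cv2.cvtColor(cv2.imread('pics/w10.png'),cv2.COLOR_BGR2GRAY)
T=np.load('pics/w10.npz'); K,M=T['K'],T['T']
# expected outline corners of board / filter top for centre 434.5,213, dir 6.5
def pr(p): q=M[:3,:3]@p+M[:3,3]; return np.round((K@q/q[2])[:2],1)
a=np.radians(6.5)
for n,w,l,z in [('filtertop',28,80,34),('filterbase',28,80,4),('outline',44,96,4),('board',90,110,4)]:
    print(n,[pr(np.array([434.5+sx*w/2*np.cos(a)-sy*l/2*np.sin(a),213+sx*w/2*np.sin(a)+sy*l/2*np.cos(a),z])).tolist() for sx,sy in [(-1,-1),(1,-1),(1,1),(-1,1)]])
# row/col profiles through board
print('cols',i[190,255:395].tolist()); print('rows',i[115:260,300].tolist())
E
```

```text
filter ((324.5, 185.0), array([74., 25.]), 90.0, [312, 148, 26, 75])
filtertop [[311.1, 223.3], [336.5, 223.2], [337.4, 150.5], [309.9, 150.6]]
filterbase [[312.1, 213.5], [335.4, 213.5], [336.2, 146.6], [311.1, 146.6]]
outline [[305.6, 219.7], [341.9, 219.6], [343.5, 139.3], [303.8, 139.4]]
board [[286.9, 225.0], [360.6, 224.9], [364.5, 132.8], [282.8, 132.9]]
cols [154, 153, 148, 152, 158, 155, 157, 149, 149, 150, 156, 152, 145, 142, 140, 143, 141, 141, 145, 151, 153, 159, 159, 158, 153, 160, 163, 159, 156, 151, 147, 167, 200, 205, 207, 209, 205, 207, 207, 204, 205, 206, 205, 205, 206, 204, 205, 195, 148, 96, 147, 199, 209, 205, 206, 198, 170, 122, 118, 124, 138, 143, 142, 146, 148, 146, 148, 146, 141, 132, 133, 142, 143, 142, 142, 143, 143, 143, 137, 117, 114, 107, 135, 182, 202, 208, 205, 194, 154, 96, 126, 183, 204, 207, 205, 206, 206, 206, 206, 204, 205, 205, 204, 204, 206, 204, 206, 191, 159, 142, 142, 140, 143, 146, 138, 139, 130, 135, 140, 141, 150, 149, 149, 152, 156, 154, 149, 149, 147, 142, 146, 149, 154, 156, 159, 156, 150, 151, 150, 152]
rows [100, 109, 106, 105, 105, 108, 110, 105, 110, 103, 104, 107, 100, 99, 101, 102, 104, 122, 144, 154, 155, 153, 155, 173, 200, 205, 195, 179, 157, 151, 151, 154, 150, 156, 175, 200, 206, 205, 207, 205, 205, 206, 204, 206, 208, 207, 204, 206, 206, 205, 205, 205, 206, 206, 206, 208, 207, 206, 207, 206, 207, 204, 207, 206, 206, 206, 207, 206, 206, 208, 207, 207, 204, 207, 205, 204, 205, 205, 205, 207, 205, 206, 205, 203, 204, 204, 204, 206, 204, 206, 204, 204, 206, 204, 205, 205, 205, 206, 205, 204, 205, 205, 205, 203, 199, 195, 194, 194, 193, 183, 152, 141, 132, 129, 130, 131, 133, 129, 131, 128, 128, 132, 131, 127, 125, 119, 122, 127, 129, 134, 133, 135, 133, 135, 137, 138, 137, 134, 137, 137, 145, 143, 144, 142, 143]
```

>>> servo_tool(
  linear=[
    [-0.05,0.01,0],
    [-0.15,0.01,0],
    [-0.23,0.01,0],
    [-0.25,0.01,0],
    [-0.22,0.01,0],
    [-0.14,0.009,0],
    [-0.08,0,0],
    [-0.018,0,0],
  ],
  spin=[0,0,0,0,0,0,0,0],
)

```text
time: 40.8
tool_pos: [471.5, -12.4, 133.7]
tcp_rot: [-3.141, -0.0, 1.682]
contact_force: [0.4, 0.3, -0.5]
grip_width: 91.9
finger_force: 0.0
```

>>> servo_tool(
  linear=[
    [0,0,0],
    [0,0,0],
    [0,0,0],
    [0,0,0],
    [0,0,0],
    [0,0,0],
    [0,0,0],
    [0,0,0],
  ],
  spin=[0.08,0.1,0.07,0.021,0,0,0,0],
)

```text
time: 41.8
tool_pos: [471.6, -11.8, 134.0]
tcp_rot: [3.142, 0.0, 1.258]
contact_force: [-0.8, -0.4, 0.7]
grip_width: 91.5
finger_force: 0.0
```

```bash
python3 - <<'E'
from h import *
cap('wrist','w11'); b=blob('w11',20,35); print(b)
print(onz('w11',*b[0],30)); to(471,-12,-10,72)
E
```

```text
((321.8, 183.8), array([43.6, 41.3]), 88.2, [301, 162, 42, 45])
[471.88416418  -7.62691862  30.        ]
tot [-0.002 -0.003  0.72 ] spin 0.001 yaw 72.0 pos [471.6 -11.8 134. ] j [-0.19  0.31  1.76 -0.    1.08  0.13]
```

```bash
python3 - <<'E'
from h import *
w=np.radians(72); t=np.array([np.cos(w),np.sin(w),0])
print('from near edge',onz('w11',322,207,30)+22*t,'from far base edge',onz('w11',322,162,0)-22*t)
E
```

```text
from near edge [470.70293067 -11.88727262  30.        ] from far base edge [470.79179636 -11.47680949   0.        ]
```

>>> servo_tool(
  linear=[
    [-0.002,-0.004,0.05],
    [0,0,0.13],
    [0,0,0.15],
    [0,0,0.15],
    [0,0,0.11],
    [0,0,0.08],
    [0,0,0.04],
    [0,0,0.01],
  ],
  spin=[0,0,0,0,0,0,0,0],
)

```text
time: 42.85
tool_pos: [470.4, -11.9, -10.5]
tcp_rot: [-3.141, 0.0, 1.257]
contact_force: [0.1, 0.2, 0.1]
grip_width: 92.0
finger_force: 0.0
```

>>> servo_tool(
  linear=[
    [0,0,0],
    [0,0,0],
    [0,0,0],
    [0,0,0],
    [0,0,0],
    [0,0,0],
    [0,0,0],
    [0,0,0],
  ],
  spin=[0,0,0,0,0,0,0,0],
  hand=-1,
)

```text
time: 43.85
tool_pos: [470.7, -11.9, -9.9]
tcp_rot: [-3.142, 0.0, 1.257]
contact_force: [-0.8, -0.1, 2.5]
grip_width: 43.7
finger_force: 29.9
```

>>> servo_tool(
  linear=[
    [0,0,-0.02],
    [0,0,-0.08],
    [0,0,-0.15],
    [0,0,-0.2],
    [0,0,-0.1],
    [0,0,-0.05],
    [0,0,0],
    [0,0,0],
  ],
  spin=[0,0,0,0,0,0,0,0],
)

```text
time: 44.85
tool_pos: [470.0, -11.8, 109.0]
tcp_rot: [-3.14, 0.0, 1.257]
contact_force: [-0.2, -0.3, -1.9]
grip_width: 43.7
finger_force: 29.9
```

```bash
python3 - <<'E'
from h import *
to(610.5,210,110,73.2)
E
```

```text
tot [ 1.271  0.326 -0.005] spin -0.013 yaw 72.0 pos [470.  -11.8 109. ] j [-0.19  0.34  1.79 -0.    1.01  0.13]
```

>>> servo_tool(
  linear=[
    [0.05,0.01,0],
    [0.12,0.03,0],
    [0.2,0.05,0],
    [0.24,0.06,0],
    [0.24,0.06,0],
    [0.2,0.05,0],
    [0.13,0.04,0],
    [0.07,0.02,0],
  ],
  spin=[0,0,0,0,0,0,0,0],
)

```text
time: 45.85
tool_pos: [608.8, 208.4, 108.6]
tcp_rot: [-3.14, 0.001, 1.259]
contact_force: [0.5, -0.3, -1.3]
grip_width: 43.5
finger_force: 29.9
```

>>> servo_tool(
  linear=[
    [0.021,0.006,0],
    [0,0,0],
    [0,0,0],
    [0,0,0],
    [0,0,0],
    [0,0,0],
    [0,0,0],
    [0,0,0],
  ],
  spin=[-0.013,0,0,0,0,0,0,0],
)

```text
time: 46.85
tool_pos: [611.1, 209.8, 110.0]
tcp_rot: [3.142, 0.0, 1.278]
contact_force: [-0.8, 1.0, -0.5]
grip_width: 43.7
finger_force: 29.9
```

```bash
python3 - <<'E'
from h import *
to(610.5,210,-5,73.2)
E
```

```text
tot [ 0.    -0.003  0.575] spin 0.0 yaw 73.2 pos [611.1 209.8 110. ] j [ 0.21  0.63  1.28 -0.    1.23  0.51]
```

>>> servo_tool(
  linear=[
    [0,-0.002,0.05],
    [0,0,0.1],
    [0,0,0.14],
    [0,0,0.12],
    [0,0,0.08],
    [0,0,0.04],
    [0,0,0.03],
    [0,0,0.014],
  ],
  spin=[0,0,0,0,0,0,0,0],
)

```text
time: 47.85
tool_pos: [611.1, 210.0, -4.6]
tcp_rot: [3.141, -0.0, 1.278]
contact_force: [0.6, 0.3, -1.0]
grip_width: 43.8
finger_force: 29.9
```

>>> servo_tool(
  linear=[
    [0,0,0.003],
    [0,0,0.002],
    [0,0,0],
    [0,0,0],
    [0,0,0],
    [0,0,0],
    [0,0,0],
    [0,0,0],
  ],
  spin=[0,0,0,0,0,0,0,0],
)

```text
time: 48.85
tool_pos: [610.7, 209.9, -5.9]
tcp_rot: [-3.142, 0.0, 1.278]
contact_force: [0.7, 0.4, -1.6]
grip_width: 43.3
finger_force: 29.9
```

Within a millimetre of the board (grasped at −9.9, plus 4). One more small step, then release.

>>> servo_tool(
  linear=[
    [0,0,0.003],
    [0,0,0],
    [0,0,0],
    [0,0,0],
    [0,0,0],
    [0,0,0],
    [0,0,0],
    [0,0,0],
  ],
  spin=[0,0,0,0,0,0,0,0],
)

```text
time: 49.85
tool_pos: [610.8, 209.9, -5.9]
tcp_rot: [3.141, -0.0, 1.278]
contact_force: [-2.1, -1.3, 6.1]
grip_width: 43.3
finger_force: 29.9
```

>>> servo_tool(
  linear=[
    [0,0,0],
    [0,0,0],
    [0,0,0],
    [0,0,0],
    [0,0,0],
    [0,0,0],
    [0,0,0],
    [0,0,0],
  ],
  spin=[0,0,0,0,0,0,0,0],
  hand=1,
)

```text
time: 50.85
tool_pos: [610.8, 209.9, -6.4]
tcp_rot: [3.142, 0.0, 1.278]
contact_force: [0.1, 0.3, 0.0]
grip_width: 91.6
finger_force: 0.0
```

>>> servo_tool(
  linear=[
    [0,0,-0.04],
    [0,0,-0.12],
    [0,0,-0.2],
    [0,0,-0.2],
    [0,0,-0.1],
    [0,0,-0.04],
    [0,0,0],
    [0,0,0],
  ],
  spin=[0,0,0,0,0,0,0,0],
)

```text
time: 51.85
tool_pos: [610.1, 209.8, 132.3]
tcp_rot: [-3.14, 0.001, 1.278]
contact_force: [-0.0, -0.0, 0.8]
grip_width: 91.9
finger_force: 0.0
```

```bash
python3 - <<'E'
from h import *
cap('wrist','w12'); b=blob('w12',20,35); print(b)
w=np.radians(73.2); t=np.array([np.cos(w),np.sin(w),0]); x,y,W,H=b[3]
print('motor',onz('w12',x+W/2,y+H,34)+22*t, onz('w12',x+W/2,y,4)-22*t)
i=cv2.imread('pics/w12.png'); h=cv2.cvtColor(i,cv2.COLOR_BGR2HSV)
# white board edges: extreme of bright low-saturation region
m=cv2.inRange(h,(0,0,165),(180,70,255))[100:260,230:420]; m=cv2.morphologyEx(m,cv2.MORPH_OPEN,np.ones((3,3)))
n,l,s,c=cv2.connectedComponentsWithStats(m); print([(v[:5]+[230,100,0,0,0]).tolist() for v in s[1:] if v[4]>80])
g=cv2.cvtColor(i,cv2.COLOR_BGR2GRAY); print('cols',g[190,270:380].tolist()); print('rows',g[115:260,296].tolist())
M=np.load('pics/w12.npz'); K,T=M['K'],M['T']
def pr(p): q=T[:3,:3]@p+T[:3,3]; return np.round((K@q/q[2])[:2],1).tolist()
n_=np.array([t[1],-t[0],0])
for nm,a,bb in [('outline',30,30),('board',45,55)]: print(nm,[pr(np.array([610.5,210,4])+sx*a*n_+sy*bb*t) for sx,sy in [(-1,-1),(1,-1),(1,1),(-1,1)]])
E
```

```text
((324.0, 184.0), array([44., 40.]), 90.0, [304, 162, 41, 45])
motor [612.13310898 210.73510498  34.        ] [612.03411332 210.16603534   4.        ]
[[230, 100, 190, 160, 14630], [329, 102, 24, 28, 490], [297, 155, 54, 51, 874], [312, 182, 25, 24, 439], [274, 222, 26, 29, 261], [312, 235, 17, 17, 175], [346, 245, 21, 15, 129]]
cols [166, 172, 173, 170, 171, 169, 172, 170, 171, 169, 166, 166, 173, 171, 166, 185, 218, 226, 227, 225, 227, 228, 226, 227, 225, 208, 135, 124, 188, 221, 227, 227, 227, 213, 182, 187, 203, 206, 208, 206, 203, 190, 168, 191, 209, 214, 214, 213, 215, 217, 216, 216, 216, 215, 209, 208, 215, 218, 218, 218, 219, 217, 217, 218, 215, 201, 174, 181, 206, 207, 208, 207, 205, 198, 194, 204, 222, 225, 225, 207, 139, 124, 190, 222, 226, 224, 225, 226, 225, 226, 226, 217, 188, 168, 160, 166, 170, 176, 176, 174, 174, 178, 186, 185, 183, 178, 177, 177, 172, 170]
rows [116, 121, 118, 113, 109, 113, 122, 125, 120, 118, 121, 119, 121, 123, 120, 125, 135, 156, 173, 175, 173, 170, 168, 178, 202, 222, 225, 215, 185, 176, 177, 177, 177, 190, 218, 224, 215, 167, 100, 80, 94, 107, 106, 110, 110, 105, 101, 98, 100, 104, 110, 110, 113, 113, 109, 113, 107, 110, 107, 113, 120, 121, 122, 119, 121, 127, 121, 119, 128, 135, 137, 137, 137, 137, 136, 135, 136, 140, 148, 150, 149, 151, 149, 150, 148, 151, 154, 165, 169, 167, 167, 171, 195, 216, 219, 214, 218, 216, 217, 217, 218, 217, 218, 217, 216, 215, 216, 215, 207, 179, 162, 157, 159, 158, 158, 159, 155, 159, 158, 158, 154, 153, 148, 150, 151, 158, 161, 163, 165, 166, 166, 162, 155, 135, 108, 96, 95, 96, 96, 99, 98, 95, 88, 79, 57]
outline [[298.1, 205.8], [348.5, 205.7], [349.9, 155.5], [296.6, 155.5]]
board [[286.3, 225.1], [360.2, 225.1], [364.2, 132.8], [282.3, 132.8]]
```

The motor agrees with its outline to about 1–2 mm: motor centre column 324.5, outline 324. All four parts are placed and the gripper is open and clear, so I hand in.

```bash
python3 -c "
from plant import workorder
print(workorder.close_job())"
```

```text
the job is handed in; nothing more can be done
None
```

The battery, wheel, filter and motor are each on their own board, centred to about 2 mm by camera check and set down gently; the oil bottle and screw pot were never approached, and the job was handed in at about 52 s, with no verdict returned.

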